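# Clamp the band on the tablet press outlet

## Task

Slide the loose screw band over the barbed brass outlet stub of the tablet press until its face is up against the round flange, then turn its brass thumb screw clockwise until it is snug on the stub, gripping firmly but never forced, and let go. Push gently, and leave the two vials, the porcelain lid and the bell undisturbed.

Things in the scene. Friction and masses are not known exactly. Their poses are not given: they have to be found in the camera images.
- press: Green tablet press fixed to the counter. Origin on the counter, straight under the flange's front face; z up; the stub points along its own +y. The base (100 mm wide in x, 50 mm high, flat top) reaches under the stub's root to y = +28 mm; the tall column (85 mm wide, over 200 mm high) stands at y = -92 to -188 mm. Position and yaw vary.
- flange: Steel disc, 49 mm diameter, fixed on the press; its front face lies in the plane y = 0 of the press and the stub comes out of it. The band must end up against this face.
- stub: Brass outlet stub with a split along its length, fixed on the press. Origin where its axis meets the flange face, 74.5 mm above the counter and 24.5 mm above the base's top; axis level, along its own +y. 24 mm diameter, 36 mm long; barb of 26.4 mm diameter from y = 23 mm, tapering to 18 mm diameter at the tip.
- stub_seat (a point): Point on the stub's axis, 9 mm out from the flange face, axes as the press: where the middle of the band's bore is when the band is home.
- stub_tip (a point): Centre of the stub's free end, 36 mm out from the flange face, axes as the press.
- band: Loose steel band clamp, 0.13 to 0.21 kg, upright on its flat foot (4 mm plate, x = -37 to +12 mm). Origin on the underside, below the bore's centre; z up, bore along its y. It goes on with the press's yaw, so the screw housing (-x side) is on the press's -x side. Let go on the stub, its foot rests on the press base, bore 2.5 mm below the stub's axis; turned clockwise, the band leans on the flange.
- band_bore (a point): Centre of the band's bore, 22 mm above the underside, axes as the band. Bore 32 mm diameter, 38 mm outside, 18 mm long. Two jaws in it, at its +x and -x sides, each close 2.5 mm per radian of clockwise screw turn; at the start they are 2.9 to 7.3 mm from where they would touch the stub's 24 mm part (screw start unknown and unseen: 1.15 to 2.9 rad to first touch).
- screw_top (a point): Top centre of the knurled round brass thumb screw: 64 mm above band's underside, x = -26 mm, axes as the band. Head 20 mm dia, 22 mm high, axis vertical; clockwise from above tightens; stays where left. Loose it drags at up to 0.2 N m while turning, 0 to 0.13 held still; once the jaws bear, the torque climbs 0.4 to 0.5 N m per rad. Held still, 0.15 to 0.25 N m is snug; over 0.3 is forced.
- vial_a: Brown glass vial, 32 mm diameter, 60 mm high, loose; origin under its centre.
- vial_b: Second vial, the same.
- lid: Blue and white porcelain lid, 92 mm diameter, 39 mm high, loose; origin under its centre.
- bell (a joint): Travel of the chrome bell's push button, 0 up to 0.006 m pressed. The bell is a dome 72 mm in diameter, 46 mm high, fixed.
- bell_base: The bell's dome; origin under its centre.
- band_grip (a point): Point midway between the two flat faces by which the band can be pinched from above across 58.5 mm: housing face at band x = -37 mm (z = 4 to 38 mm) and lug face at x = +21.5 mm (z = 12 to 38 mm); the thumb screw then stands between the fingers. The point is at x = -7.75 mm, 32 mm above the underside; axes as the band.
Not all that is in view belongs to the job. What is shaped like the band but orange is not meant.

How it is judged:
By the outcome, as a careful person would: the job done as asked, in the order asked, and still so for the second after the job is handed in, with the robot touching nothing.
It also fails if it takes over 72 s, if anything falls off the work surface, if the arm or the gripper's body presses on something with over 40 N, if the wrist force passes 120 N, or if a joint passes its speed limit or range.

## Robot

A 6-joint arm with a two-finger parallel gripper is mounted at the origin on the work surface. World frame = base frame: x ahead of the robot, y to its left, z up, the work surface at z = 0. Lengths are in m, angles in rad, forces in N, time in s.
With the tool pointing down it reaches from about 0.25 to 0.8 m from the base axis. Payload 8.5 kg.
Tool frame: the origin (TCP) lies at the very end of the fingers, on their centre line; the grasp point (between the pads) lies 19 mm behind it; z points along the fingers, y is the line along which they close (so a half turn about z gives the same grasp; the last joint's range is limited). The gripper opens to 85 mm and grips with 20 to 120 N. Pads are 22 mm wide; open, the fingers measure 114 mm over their backs; the gripper's body (76 mm by 85 mm) begins 54 mm behind the grasp point. The pads swing forward as they close: fully open they stand 13 mm farther back than shut.
Start: joints at [1.311, 0.238, -0.013, 1.319, 0, 1.571], TCP at [0.135, 0.507, 0.231] pointing down, gripper open.
Joint ranges: [-2.66, 2.66], [-1.03, 1.9], [-1.14, 1.46], [-1.82, 2.27], [-1.45, 1.34], [-3.14, 3.14]. Speed limits (rad/s): [2.22, 2.22, 2.79, 3.14, 3.14, 3.14].

## Interface

Orientations are given as [roll, pitch, yaw] about the fixed x, y, z axes, in that order (R = Rz(yaw) Ry(pitch) Rx(roll)).
In Python, from plant import arm gives the robot as it stands.
- The arm moves only by the tool play_rows, never from a script. Its argument "increments" is a list of rows, each an object of numbers: "tx", "ty", "tz": the shift along the tool's x, y, z in mm; "rx", "ry", "rz": the turn, a rotation vector about the tool's x, y, z in degrees. A call has 1 to 12 rows; each row is the pose to reach, as a shift and turn from the pose commanded when the call began, along the tool's axes at that moment; what a row does not reach only later rows make up. A row lasts 1/10 s, in which the tool goes at most 50 mm and 8.59 degrees, less where a joint would pass 70% of its speed; a pose out of reach is approached as far as the arm can. A call with a gripper value outside its range is refused whole. "claw" is the finger opening in mm, from 0 to 85.4, set as the call begins (left out, the last holds). The fingers move at their own pace and stop on an object; the grip force is fixed at half the most. Time passes only in rows, so rows that repeat a pose let the fingers close. It gives the time, the measured TCP pose, the force, the opening and the grip force at its end, in the units of the state.
- arm.observe(): the state, without advancing time (a new reading comes with each control period).
- arm.read_camera(name): name is "side" or "top"; returns a dict with "img" (400x640x3 uint8, red, green, blue), "camera_matrix" (3x3 intrinsics, pixels), "extrinsics" (4x4, takes a point from world to camera coordinates). Camera axes: x right, y down, z forward; pixel columns grow to the right and rows downward; lengths in m; the calibration is good to about 2 mm. A picture is of the moment at which its call begins. There is no depth.
- arm.hand_in(): hands the job in; it is judged then, once.
The state is a dict: "t": time; "joints": joint angles; "joint_velocities": joint speeds; "joint_torque": joint torques, N m; "eef_pos": TCP position; "ee_rot": TCP orientation; "force": force on the tool from outside, world axes, zero at the start; "wrist_torque": the same for the moment, N m; "finger_gap": finger opening in m; "finger_force": force on a finger pad.
Only numpy, scipy, OpenCV 4.12 (cv2) and the standard library are available. Lean on these libraries where they do the work, as an engineer would, in place of code of your own. Each camera call takes 0.05 s, during which the arm holds its last target. There are 200 camera calls.

## Working session

There is one attempt and no reset: what is moved stays moved. The work goes in short steps, Python scripts to look and compute and a tool call to move; the robot and the scene stay as the last step left them, time stands still between calls to the robot, and variables do not carry over. Pictures are saved under pics/ and viewed, at most 11 in all, crops included, and the job is handed in when it is done.

Besides the shell and the picture viewer there is one more tool, called after "Call:" in YAML: its name, and indented under it one key for each argument. play_rows: Moves the arm, as the interface text tells. Its arguments: {"type":"object","properties":{"increments":{"type":"array","items":{"type":"object","properties":{"tx":{"type":"number"},"ty":{"type":"number"},"tz":{"type":"number"},"rx":{"type":"number"},"ry":{"type":"number"},"rz":{"type":"number"}}}},"claw":{"type":"number"}},"required":["increments"]}

```bash
ls; mkdir -p pics; python3 - <<'E'
from plant import arm
import cv2,numpy as np
np.set_printoptions(precision=4,suppress=True)
for n in("side","top"):
    d=arm.read_camera(n);cv2.imwrite(f"pics/{n}0.png",d["img"][:,:,::-1]);print(n,d["camera_matrix"],d["extrinsics"])
print(arm.observe())
E
```

```text
pics
side [[455.0558   0.     322.1576]
 [  0.     455.0558 199.9002]
 [  0.       0.       1.    ]] [[ 0.9858 -0.1675 -0.0064 -0.5517]
 [-0.1364 -0.7796 -0.6113  0.2477]
 [ 0.0974  0.6035 -0.7914  0.8675]
 [ 0.      0.      0.      1.    ]]
top [[480.2149   0.     320.9556]
 [  0.     480.2149 199.4947]
 [  0.       0.       1.    ]] [[ 0.0059 -0.9998 -0.0215  0.1837]
 [-0.989  -0.0026 -0.1481  0.6092]
 [ 0.148   0.0222 -0.9887  1.1952]
 [ 0.      0.      0.      1.    ]]
{'t': 0.1, 'joints': array([ 1.311 ,  0.2388, -0.0141,  1.3192, -0.    ,  1.5708]), 'joint_velocities': array([-0.0019, -0.0011,  0.001 ,  0.0003,  0.001 , -0.0004]), 'joint_torque': array([  0.0004, -53.972 ,  34.6999,   0.0135,   0.    ,   0.    ]), 'eef_pos': array([0.1348, 0.507 , 0.2307]), 'ee_rot': array([-3.1403,  0.    ,  2.8818]), 'force': array([ 0.4658,  0.0527, -0.2681]), 'wrist_torque': array([-0.036 ,  0.0006, -0.0089]), 'finger_force': 0.0, 'finger_gap': 0.08537050594292224}
```

View pics/side0.png

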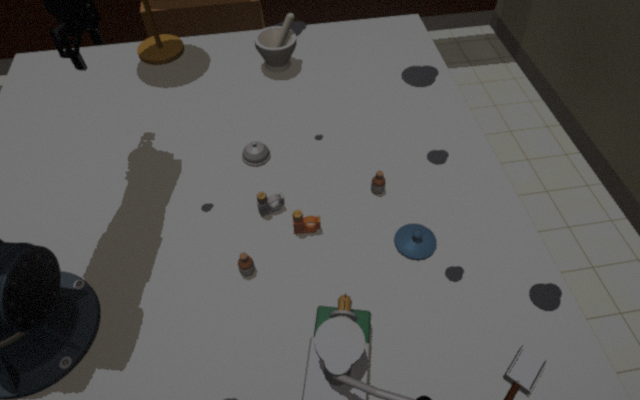

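View pics/top0.png

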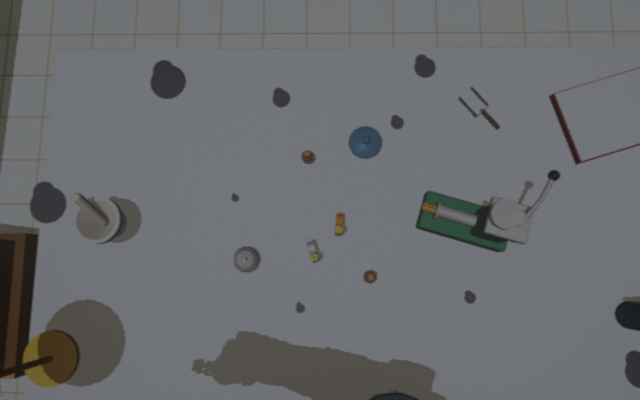

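The pictures show the steel band at side (270,203) and top (313,250), its brass screw at side (262,197) and top (314,257), and the orange decoy next to it at top (340,224). The press stub is at top (430,208) and side (344,303). I'll zoom in on the band and the stub.

```bash
python3 - <<'E'
import cv2,numpy as np
s=cv2.imread("pics/side0.png");t=cv2.imread("pics/top0.png")
def c(im,x,y,w=50,h=37): 
    r=cv2.resize(im[y:y+h,x:x+w],(400,296),interpolation=cv2.INTER_CUBIC)
    return cv2.convertScaleAbs(r,alpha=1.3,beta=10)
m=np.vstack([np.hstack([c(s,245,185),c(t,295,232)]),np.hstack([c(s,290,285,100,74),c(t,405,180,100,74)])])
cv2.imwrite("pics/z0.png",m)
E
```

```text
(no output)
```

View pics/z0.png

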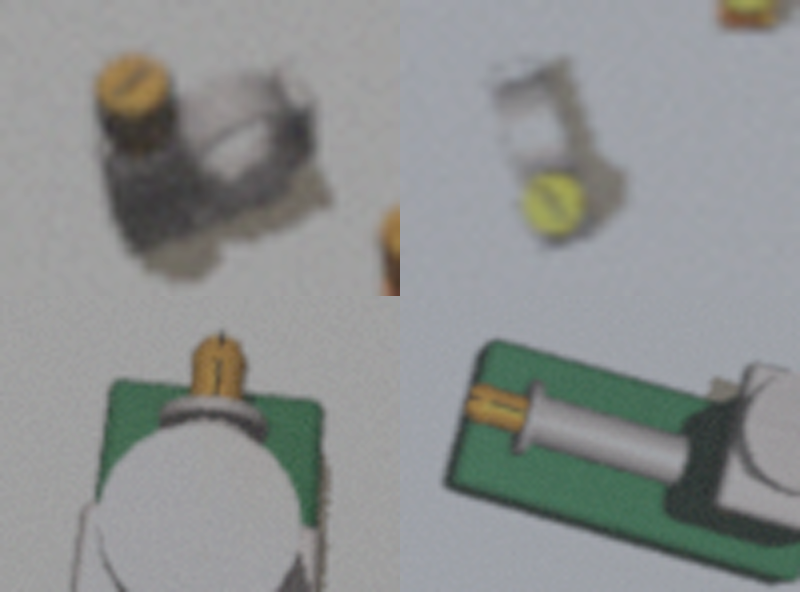

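```bash
cat > h.py <<'E'
import numpy as np,cv2
from scipy.optimize import least_squares
np.set_printoptions(precision=4,suppress=True)
C={"side":(np.array([[455.0558,0,322.1576],[0,455.0558,199.9002],[0,0,1]]),np.array([[.9858,-.1675,-.0064,-.5517],[-.1364,-.7796,-.6113,.2477],[.0974,.6035,-.7914,.8675]])),
"top":(np.array([[480.2149,0,320.9556],[0,480.2149,199.4947],[0,0,1]]),np.array([[.0059,-.9998,-.0215,.1837],[-.989,-.0026,-.1481,.6092],[.148,.0222,-.9887,1.1952]]))}
def proj(n,P):
    K,E=C[n];P=np.atleast_2d(P);q=(P@E[:,:3].T+E[:,3])@K.T;return q[:,:2]/q[:,2:]
def w(p,L): # p=[x,y,yaw] or [x,y,yaw,z]
    L=np.atleast_2d(L);c,s=np.cos(p[2]),np.sin(p[2]);z=p[3] if len(p)>3 else 0
    return np.c_[p[0]+c*L[:,0]-s*L[:,1],p[1]+s*L[:,0]+c*L[:,1],L[:,2]+z]
def fit(obs,p0): # obs: (cam,(u,v),(lx,ly,lz) m)
    f=lambda p:np.concatenate([(proj(n,w(p,np.array(l)))[0]-uv) for n,uv,l in obs])
    r=least_squares(f,p0);return r.x,r.fun.reshape(-1,2)
def wire(im,n,segs,k,x0,y0,col):
    for P in segs:
        q=((proj(n,P)-[x0,y0]+.5)*k-.5).round().astype(int)
        cv2.polylines(im,[q.reshape(-1,1,2)],False,col,1,cv2.LINE_AA)
a=np.linspace(0,2*np.pi,40)
def band(p):
    S=[[(-.037,y,z),(-.037,y,.0),(.012,y,0)] for y in(-.009,.009) for z in(.038,)]
    S+=[np.c_[.019*np.cos(a),0*a+y,.022+.019*np.sin(a)] for y in(-.009,.009)]
    S+=[np.c_[-.026+.01*np.cos(a),.01*np.sin(a),0*a+.064]]
    S+=[[(.0215,-.009,.012),(.0215,-.009,.038),(.0215,.009,.038),(.0215,.009,.012)]]
    return [w(p,np.array(s)) for s in S]
def press(p):
    S=[[(-.05,-.08,.05),(-.05,.028,.05),(.05,.028,.05),(.05,-.08,.05)]]
    S+=[np.c_[r*np.cos(a),0*a+y,.0745+r*np.sin(a)] for r,y in((.0245,0),(.009,.036),(.0132,.023))]
    return [w(p,np.array(s)) for s in S]
E
cat > f0.py <<'E'
from h import *
g=lambda u,v,x0,y0,k:(np.array([x0+(u+.5)/k-.5,y0+(v+.5)/k-.5]))
sc=(-.026,0,.064)
ob=[("side",g(135,86,245,185,8),sc),("top",g(153,203,295,232,8),sc),("top",g(118,72,295,232,8),(.0215,0,.038)),("side",g(137,250,245,185,8),(-.037,-.009,0))]
b,r=fit(ob,[.3,.3,.2]);print("band",b,r)
B=(290,285,4);T=(405,180,4)
op=[("top",g(68,107,*T),(0,.036,.0745)),("top",g(95,46,*T),(.05,.028,.05)),("top",g(47,190,*T),(-.05,.028,.05)),("side",g(115,84,*B),(-.05,.028,.05)),("side",g(322,107,*B),(.05,.028,.05)),("side",g(219,42,*B),(0,.036,.0745))]
p,r=fit(op,[.4,0,-.2]);print("press",p,r)
s=cv2.imread("pics/side0.png");t=cv2.imread("pics/top0.png")
def c(n,im,x,y,w=50,h=37):
    k=400//w
    r=cv2.convertScaleAbs(cv2.resize(im[y:y+h,x:x+w],(400,296),interpolation=cv2.INTER_CUBIC),alpha=1.3,beta=10)
    wire(r,n,band(b),k,x,y,(0,0,255));wire(r,n,press(p),k,x,y,(255,0,0));return r
cv2.imwrite("pics/z1.png",np.vstack([np.hstack([c("side",s,245,185),c("top",t,295,232)]),np.hstack([c("side",s,290,285,100,74),c("top",t,405,180,100,74)])]))
E
python3 f0.py
```

```text
band [0.485  0.2102 0.3165] [[-0.4623 -0.8494]
 [ 0.4851 -0.0279]
 [-0.3769 -1.0194]
 [-0.4421  0.8261]]
press [ 0.5779 -0.1033 -0.3095] [[ 0.596  -0.5125]
 [ 0.5302 -1.3296]
 [ 1.5478 -0.5129]
 [-1.9544 -2.3901]
 [ 0.233  -1.1476]
 [-0.2249  1.7415]]
```

View pics/z1.png

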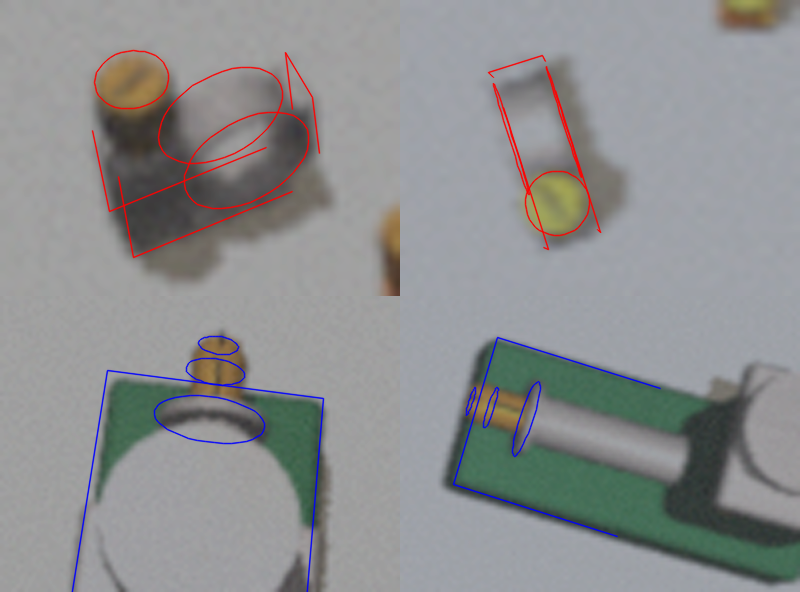

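The overlay fits the band to within about 2 mm. The press yaw needs refining, which I'll do later. I'll set out for the band now.

```bash
cat > go.py <<'E'
import sys,numpy as np
from scipy.spatial.transform import Rotation as R
from plant import arm
# usage: go.py x y z toolY_angle(rad) -> shift in tool axes mm, rotvec deg
o=arm.observe();x=list(map(float,sys.argv[1:5]))
R0=R.from_euler('xyz',o['ee_rot']);th=x[3]
Y=np.array([np.cos(th),np.sin(th),0]);Z=np.array([0,0,-1.]);RT=R.from_matrix(np.c_[np.cross(Y,Z),Y,Z])
np.set_printoptions(precision=3,suppress=True)
print("t",o['t'],"pos",o['eef_pos'],"rot",o['ee_rot'],"joints",o['joints'],"F",o['force'],"M",o['wrist_torque'],"gap",o['finger_gap'],"ff",o['finger_force'])
print("shift mm",R0.inv().apply(np.array(x[:3])-o['eef_pos'])*1e3,"rot deg",np.degrees((R0.inv()*RT).as_rotvec()))
E
python3 go.py .4776 .2078 .12 .3165
python3 - <<'E'
from h import *
# brass centroid of stub in both views; lines of base
for n,(x0,y0,x1,y1) in {"top":(415,195,440,220),"side":(330,288,355,315)}.items():
    im=cv2.imread(f"pics/{n}0.png");k=8
    c=cv2.resize(im[y0:y1,x0:x1],None,fx=k,fy=k,interpolation=cv2.INTER_CUBIC)
    h=cv2.cvtColor(c,cv2.COLOR_BGR2HSV);m=((h[...,0]<28)&(h[...,0]>8)&(h[...,1]>90)).astype(np.uint8)
    nn,l,st,ce=cv2.connectedComponentsWithStats(m);i=1+st[1:,4].argmax()
    f=cv2.minAreaRect(np.argwhere(l==i)[:,::-1].astype(np.float32))
    print(n,"centroid",(ce[i]+.5)/k-.5+[x0,y0],"size px",st[i,2:]/k,"rect",(np.array(f[0])+.5)/k-.5+[x0,y0],np.array(f[1])/k,f[2])
E
```

```text
t 0.1 pos [0.135 0.507 0.231] rot [-3.14   0.     2.882] joints [ 1.311  0.239 -0.014  1.319 -0.     1.571] F [ 0.466  0.053 -0.268] M [-0.036  0.001 -0.009] gap 0.08537050594292224 ff 0.0
shift mm [-408.183 -201.003  111.011] rot deg [-0.066  0.038 56.981]
top centroid [428.8227 207.4568] size px [ 15.5    11.625 998.875] rect [428.75   207.3125] [14.8553  9.4286] 14.03624439239502
side centroid [344.0673 302.8131] size px [  13.25   15.25 1275.  ] rect [344.3124 302.3548] [12.8834 14.549 ] 5.52754020690918
```

Call:
play_rows:
  increments:
    - {"tx": -40,"ty": -20,"tz": 11,"rz": 5.7}
    - {"tx": -80,"ty": -40,"tz": 22,"rz": 11.4}
    - {"tx": -122,"ty": -60,"tz": 33,"rz": 17}
    - {"tx": -163,"ty": -80,"tz": 44,"rz": 23}
    - {"tx": -204,"ty": -100,"tz": 55,"rz": 28.5}
    - {"tx": -245,"ty": -120,"tz": 66,"rz": 34}
    - {"tx": -286,"ty": -140,"tz": 77,"rz": 40}
    - {"tx": -326,"ty": -160,"tz": 88,"rz": 45.6}
    - {"tx": -367,"ty": -180,"tz": 100,"rz": 51}
    - {"tx": -408,"ty": -201,"tz": 111,"rz": 57}
    - {"tx": -408,"ty": -201,"tz": 111,"rz": 57}
    - {"tx": -408,"ty": -201,"tz": 111,"rz": 57}
  claw: 85.4

```text
$.increments[0]: bad value
```

```bash
python3 go.py .4776 .2078 .007 .3165; python3 - <<'E'
from plant import arm
import cv2,numpy as np
def c(n,x,y,w=100,h=75): 
    im=arm.read_camera(n)["img"][:,:,::-1]; return cv2.resize(im[y:y+h,x:x+w],(400,300),interpolation=cv2.INTER_CUBIC)
cv2.imwrite("pics/a1.png",np.hstack([c("side",220,165),c("top",265,215)]))
E
```

```text
t 0.1 pos [0.135 0.507 0.231] rot [-3.14   0.     2.882] joints [ 1.311  0.239 -0.014  1.319 -0.     1.571] F [ 0.466  0.053 -0.268] M [-0.036  0.001 -0.009] gap 0.08537050594292224 ff 0.0
shift mm [-408.179 -200.858  224.011] rot deg [-0.066  0.038 56.981]
```

View pics/a1.png

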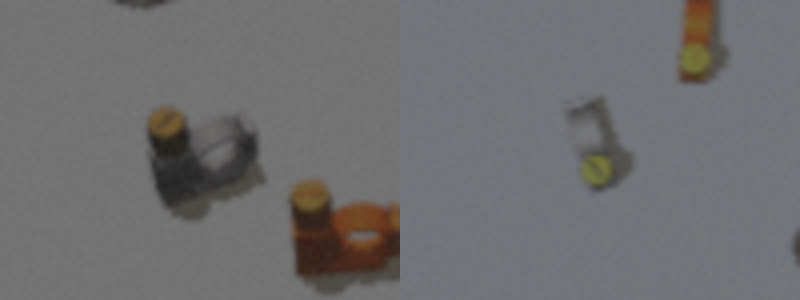

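The call was refused and nothing moved; the picture shows the same scene as before. I'll resend it with all six keys in every row.

Call:
play_rows:
  increments:
    - {"tx": -40,"ty": -20,"tz": 11,"rx": 0,"ry": 0,"rz": 5.7}
    - {"tx": -80,"ty": -40,"tz": 22,"rx": 0,"ry": 0,"rz": 11.4}
    - {"tx": -122,"ty": -60,"tz": 33,"rx": 0,"ry": 0,"rz": 17}
    - {"tx": -163,"ty": -80,"tz": 44,"rx": 0,"ry": 0,"rz": 23}
    - {"tx": -204,"ty": -100,"tz": 55,"rx": 0,"ry": 0,"rz": 28.5}
    - {"tx": -245,"ty": -120,"tz": 66,"rx": 0,"ry": 0,"rz": 34}
    - {"tx": -286,"ty": -140,"tz": 77,"rx": 0,"ry": 0,"rz": 40}
    - {"tx": -326,"ty": -160,"tz": 88,"rx": 0,"ry": 0,"rz": 45.6}
    - {"tx": -367,"ty": -180,"tz": 100,"rx": 0,"ry": 0,"rz": 51}
    - {"tx": -408,"ty": -201,"tz": 111,"rx": 0,"ry": 0,"rz": 57}
    - {"tx": -408,"ty": -201,"tz": 111,"rx": 0,"ry": 0,"rz": 57}
    - {"tx": -408,"ty": -201,"tz": 111,"rx": 0,"ry": 0,"rz": 57}
  claw: 85.4

```text
t: 1.4
eef_pos: [0.4777, 0.2073, 0.1197]
ee_rot: [-3.14, -0.0, 1.885]
force: [-0.4, 1.2, -0.0]
finger_gap: 0.0856
finger_force: 0.0
```

```bash
python3 go.py .4776 .2078 .007 .3165; python3 - <<'E'
from plant import arm
import cv2,numpy as np
def c(n,x,y,w=80,h=60): 
    im=arm.read_camera(n)["img"][:,:,::-1]; return cv2.convertScaleAbs(cv2.resize(im[y:y+h,x:x+w],(400,300),interpolation=cv2.INTER_CUBIC),alpha=1.6)
cv2.imwrite("pics/a2.png",np.hstack([c("side",230,165),c("top",275,215)]))
E
```

```text
t 1.4 pos [0.478 0.207 0.12 ] rot [-3.14  -0.     1.885] joints [ 0.409  0.295 -0.232  1.046  0.     1.666] F [-0.399  1.22  -0.005] M [0.016 0.01  0.016] gap 0.08558806546580602 ff 0.0
shift mm [  0.498   0.269 112.706] rot deg [-0.087 -0.003 -0.126]
```

View pics/a2.png

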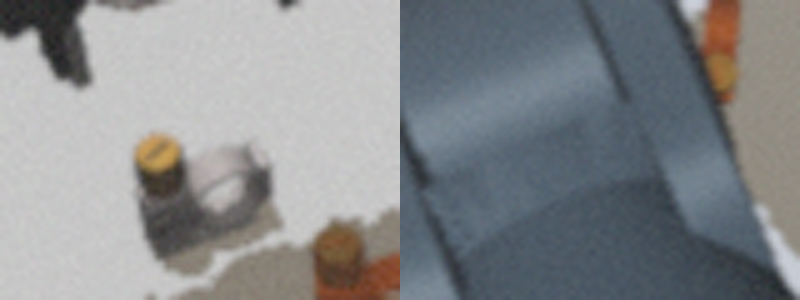

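The side view shows the band untouched, with its screw at crop (158,152). The open fingers are above it, so I'll descend.

Call:
play_rows:
  increments:
    - {"tx": 0.5,"ty": 0.3,"tz": 20,"rx": 0,"ry": 0,"rz": 0}
    - {"tx": 0.5,"ty": 0.3,"tz": 40,"rx": 0,"ry": 0,"rz": 0}
    - {"tx": 0.5,"ty": 0.3,"tz": 60,"rx": 0,"ry": 0,"rz": 0}
    - {"tx": 0.5,"ty": 0.3,"tz": 75,"rx": 0,"ry": 0,"rz": 0}
    - {"tx": 0.5,"ty": 0.3,"tz": 88,"rx": 0,"ry": 0,"rz": 0}
    - {"tx": 0.5,"ty": 0.3,"tz": 98,"rx": 0,"ry": 0,"rz": 0}
    - {"tx": 0.5,"ty": 0.3,"tz": 106,"rx": 0,"ry": 0,"rz": 0}
    - {"tx": 0.5,"ty": 0.3,"tz": 112,"rx": 0,"ry": 0,"rz": 0}
    - {"tx": 0.5,"ty": 0.3,"tz": 112,"rx": 0,"ry": 0,"rz": 0}
  claw: 85.4

```text
t: 2.4
eef_pos: [0.4772, 0.2089, 0.0079]
ee_rot: [-3.141, 0.0, 1.888]
force: [-0.2, -0.4, -0.7]
finger_gap: 0.085
finger_force: 0.0
```

Call:
play_rows:
  increments:
    - {"tx": 0,"ty": 0,"tz": 0,"rx": 0,"ry": 0,"rz": 0}
    - {"tx": 0,"ty": 0,"tz": 0,"rx": 0,"ry": 0,"rz": 0}
    - {"tx": 0,"ty": 0,"tz": 0,"rx": 0,"ry": 0,"rz": 0}
    - {"tx": 0,"ty": 0,"tz": 0,"rx": 0,"ry": 0,"rz": 0}
    - {"tx": 0,"ty": 0,"tz": 0,"rx": 0,"ry": 0,"rz": 0}
    - {"tx": 0,"ty": 0,"tz": 0,"rx": 0,"ry": 0,"rz": 0}
    - {"tx": 0,"ty": 0,"tz": 0,"rx": 0,"ry": 0,"rz": 0}
    - {"tx": 0,"ty": 0,"tz": 0,"rx": 0,"ry": 0,"rz": 0}
  claw: 50

```text
t: 3.2
eef_pos: [0.4781, 0.209, 0.0091]
ee_rot: [3.14, -0.0, 1.887]
force: [-0.7, -0.4, 4.4]
finger_gap: 0.0575
finger_force: 64.5
```

Call:
play_rows:
  increments:
    - {"tx": 0,"ty": 0,"tz": -5,"rx": 0,"ry": 0,"rz": 0}
    - {"tx": 0,"ty": 0,"tz": -15,"rx": 0,"ry": 0,"rz": 0}
    - {"tx": 0,"ty": 0,"tz": -35,"rx": 0,"ry": 0,"rz": 0}
    - {"tx": 0,"ty": 0,"tz": -60,"rx": 0,"ry": 0,"rz": 0}
    - {"tx": 0,"ty": 0,"tz": -85,"rx": 0,"ry": 0,"rz": 0}
    - {"tx": 0,"ty": 0,"tz": -110,"rx": 0,"ry": 0,"rz": 0}
    - {"tx": 0,"ty": 0,"tz": -130,"rx": 0,"ry": 0,"rz": 0}
    - {"tx": 0,"ty": 0,"tz": -140,"rx": 0,"ry": 0,"rz": 0}
    - {"tx": 0,"ty": 0,"tz": -140,"rx": 0,"ry": 0,"rz": 0}
  claw: 50

```text
t: 4.1
eef_pos: [0.4783, 0.2091, 0.1498]
ee_rot: [3.139, -0.0, 1.887]
force: [0.3, 0.5, -2.4]
finger_gap: 0.0576
finger_force: 64.5
```

```bash
python3 - <<'E'
from h import *
im=cv2.imread("pics/top0.png").astype(float)
gr=im[...,1]-im[...,2]   # green minus red
br=im[...,1]
E=[]
for u in range(430,475,3):
    col=gr[:,u-1:u+2].mean(1);v=np.arange(185,225);i=v[0]+np.argmax(np.diff(col[185:225]))
    def cross(i):
        lo,hi=col[i-3],col[i+4];th=(lo+hi)/2
        for j in range(i-3,i+4):
            if (col[j]-th)*(col[j+1]-th)<=0:return j+(th-col[j])/(col[j+1]-col[j])
    E.append((u,cross(i)))
E=np.array([e for e in E if e[1]]);l=np.polyfit(E[:,0],E[:,1],1);print("edge slope",l, "resid",(np.polyval(l,E[:,0])-E[:,1]).std())
stub=np.array([(r*np.cos(t),y,.0745+r*np.sin(t)) for y,r in((0,.012),(.023,.012),(.023,.0132),(.036,.009)) for t in a])
def hull(n,p):
    h=cv2.convexHull(proj(n,w(p,stub)).astype(np.float32));m=cv2.moments(h);return np.array([m['m10']/m['m00'],m['m01']/m['m00']]),h[:,0]
def f(p):
    q=proj("top",w(p,np.array([(.05,.0,.05),(.05,-.08,.05)])))
    return np.r_[2*(hull("top",p)[0]-[428.82,207.46]),np.polyval(l,q[:,0])-q[:,1]]
r=least_squares(f,[.577,-.1,-.3]);print(r.x,r.fun)
h=hull("side",r.x)[1];print("side hull x",h.min(0),h.max(0),"mask x 337.7..351, tip y ~295")
h=hull("top",r.x)[1];print("top hull",h.min(0),h.max(0),h.max(0)-h.min(0))
p=r.x;print("seat",w(p,[0,.009,.0745]),"tip",w(p,[0,.036,.0745]))
E
python3 go.py .478 .209 .149 .3165
```

```text
edge slope [ -0.1575 283.5185] resid 9.265527404670678
[ 0.5696 -0.1003 -0.5802] [ 0.5771  4.5584 15.2408 -6.0557]
side hull x [330.7374 294.546 ] [349.2128 318.4383] mask x 337.7..351, tip y ~295
top hull [420.6878 202.6416] [437.6779 217.4836] [16.9901 14.842 ]
seat [[ 0.5746 -0.0928  0.0745]] tip [[ 0.5894 -0.0702  0.0745]]
t 4.1 pos [0.478 0.209 0.15 ] rot [ 3.139 -0.     1.887] joints [ 0.412  0.272 -0.181  1.115 -0.     1.667] F [ 0.26   0.492 -2.417] M [ 0.047 -0.04   0.075] gap 0.057614530980818 ff 64.53849792480469
shift mm [ 0.009 -0.35   0.76 ] rot deg [ 0.142 -0.008 -0.021]
```

```bash
cat > f1.py <<'E'
from h import *
im=cv2.imread("pics/top0.png").astype(float)
gr=im[...,1]-im[...,2]
def edge(us,v0,s,u0,h=5):
    E=[]
    for u in us:
        c=gr[:,u-1:u+2].mean(1);vc=v0+s*(u-u0);v=np.arange(int(vc-h),int(vc+h)+1);x=c[v];th=(x.min()+x.max())/2
        j=np.argmax(np.abs(np.diff(np.sign(x-th)))>0);E.append((u,v[j]+(th-x[j])/(x[j+1]-x[j])))
    E=np.array(E);l=np.polyfit(E[:,0],E[:,1],1);print("edge",l,"sd",(np.polyval(l,E[:,0])-E[:,1]).std(),np.polyval(l,u0));return l
l=edge(range(433,473,2),192.25,.2727,430)
l2=edge(range(422,490,2),227.5,.286,417)
stub=np.array([(r*np.cos(t),y,.0745+r*np.sin(t)) for y,r in((0,.012),(.023,.012),(.023,.0132),(.036,.009)) for t in a])
def hull(n,p):
    h=cv2.convexHull(proj(n,w(p,stub)).astype(np.float32));m=cv2.moments(h);return np.array([m['m10']/m['m00'],m['m01']/m['m00']]),h[:,0]
def f(p):
    q=proj("top",w(p,np.array([(.05,.0,.05),(.05,-.08,.05)])))
    return np.r_[3*(hull("top",p)[0]-[428.82,207.46]),np.polyval(l,q[:,0])-q[:,1]]
r=least_squares(f,[.577,-.1,-.28]);p=r.x;print("press",p,r.fun)
h=hull("side",p)[1];print("side hull",h.min(0),h.max(0),"mask x 337.7..351, tip y ~295")
h=hull("top",p)[1];print("top hull size",h.max(0)-h.min(0))
print("seat",w(p,[0,.009,.0745]),"tip",w(p,[0,.036,.0745]))
for z in(0,.05):
  q=proj("top",w(p,np.array([(-.05,.02,z),(-.05,-.1,z)])));print("-x edge resid z",z,np.polyval(l2,q[:,0])-q[:,1])
E
python3 f1.py
```

```text
edge [ 0.2857 68.2589] sd 0.043853809734246636 191.12533747898974
edge [  0.2959 102.3565] sd 0.10086938392036107 225.75845442108192
press [ 0.5793 -0.1015 -0.3036] [-0.1618  0.4836  1.0831  0.4417]
side hull [335.7437 293.5436] [351.182  317.3328] mask x 337.7..351, tip y ~295
top hull size [16.7106 12.3164]
seat [[ 0.582  -0.0929  0.0745]] tip [[ 0.5901 -0.0672  0.0745]]
-x edge resid z 0 [-3.0869 -3.8383]
-x edge resid z 0.05 [-0.3435 -1.1079]
```

```bash
cat >> f1.py <<'E'
print("---")
def f(p):
    q=proj("top",w(p[:3],np.array([(p[3],.0,.05),(p[3],-.08,.05),(-p[3],.0,.05),(-p[3],-.08,.05)])))
    return np.r_[(hull("top",p[:3])[0]-[428.82,207.46]),np.polyval(l,q[:2,0])-q[:2,1],np.polyval(l2,q[2:,0])-q[2:,1]]
r=least_squares(f,[.577,-.1,-.28,.05]);p=r.x;print("press",p,r.fun);p=p[:3]
h=hull("side",p)[1];print("side hull",h.min(0),h.max(0))
print("seat",w(p,[0,.009,.0745]),"tip",w(p,[0,.036,.0745]))
for d in (.076,.06,.05,.009): print("grip pt when bore at y=",d,w(p,[-.00775,d,0]))
E
python3 f1.py | sed -n '/---/,$p'; python3 go.py .478 .209 .149 .3165 |head -1
```

```text
---
press [ 0.579  -0.1015 -0.2932  0.0481] [-0.0592  0.3362  0.252  -0.0596  0.176   0.0109]
side hull [335.5873 293.5645] [350.9094 317.3516]
seat [[ 0.5816 -0.0929  0.0745]] tip [[ 0.5894 -0.0671  0.0745]]
grip pt when bore at y= 0.076 [[ 0.5936 -0.0266  0.    ]]
grip pt when bore at y= 0.06 [[ 0.5889 -0.0419  0.    ]]
grip pt when bore at y= 0.05 [[ 0.586  -0.0514  0.    ]]
grip pt when bore at y= 0.009 [[ 0.5742 -0.0907  0.    ]]
t 4.1 pos [0.478 0.209 0.15 ] rot [ 3.139 -0.     1.887] joints [ 0.412  0.272 -0.181  1.115 -0.     1.667] F [ 0.26   0.492 -2.417] M [ 0.047 -0.04   0.075] gap 0.057614530980818 ff 64.53849792480469
```

```bash
python3 go.py .5936 -.0266 .13 -.2932 | tail -1
```

```text
shift mm [-259.858   36.225   19.812] rot deg [ 0.135 -0.052 34.913]
```

Call:
play_rows:
  increments:
    - {"tx": -15,"ty": 2,"tz": 0,"rx": 0,"ry": 0,"rz": 2}
    - {"tx": -40,"ty": 6,"tz": 1,"rx": 0,"ry": 0,"rz": 6}
    - {"tx": -70,"ty": 10,"tz": 3,"rx": 0,"ry": 0,"rz": 10}
    - {"tx": -105,"ty": 15,"tz": 6,"rx": 0,"ry": 0,"rz": 15}
    - {"tx": -140,"ty": 20,"tz": 9,"rx": 0,"ry": 0,"rz": 20}
    - {"tx": -175,"ty": 25,"tz": 12,"rx": 0,"ry": 0,"rz": 25}
    - {"tx": -205,"ty": 29,"tz": 15,"rx": 0,"ry": 0,"rz": 29}
    - {"tx": -230,"ty": 32,"tz": 18,"rx": 0,"ry": 0,"rz": 32}
    - {"tx": -250,"ty": 35,"tz": 20,"rx": 0,"ry": 0,"rz": 34}
    - {"tx": -260,"ty": 36.2,"tz": 20,"rx": 0.1,"ry": 0,"rz": 34.9}
    - {"tx": -260,"ty": 36.2,"tz": 20,"rx": 0.1,"ry": 0,"rz": 34.9}
    - {"tx": -260,"ty": 36.2,"tz": 20,"rx": 0.1,"ry": 0,"rz": 34.9}
  claw: 50

```text
t: 5.3
eef_pos: [0.5923, -0.0268, 0.1277]
ee_rot: [-3.139, 0.001, 1.278]
force: [-0.9, -0.4, -2.4]
finger_gap: 0.057
finger_force: 64.5
```

```bash
python3 go.py .5936 -.0266 .0616 -.2932
```

```text
t 5.3 pos [ 0.592 -0.027  0.128] rot [-3.139  0.001  1.278] joints [-0.045  0.406 -0.039  1.13   0.     1.818] F [-0.902 -0.356 -2.431] M [ 0.025 -0.055 -0.015] gap 0.05698687375362266 ff 64.51148271560669
shift mm [ 0.653  1.359 66.143] rot deg [-0.171  0.039  0.02 ]
```

Call:
play_rows:
  increments:
    - {"tx": 0.3,"ty": 0.5,"tz": 8,"rx": 0,"ry": 0,"rz": 0}
    - {"tx": 0.6,"ty": 1,"tz": 24,"rx": 0,"ry": 0,"rz": 0}
    - {"tx": 0.6,"ty": 1.3,"tz": 42,"rx": 0,"ry": 0,"rz": 0}
    - {"tx": 0.6,"ty": 1.3,"tz": 56,"rx": 0,"ry": 0,"rz": 0}
    - {"tx": 0.6,"ty": 1.3,"tz": 64,"rx": 0,"ry": 0,"rz": 0}
    - {"tx": 0.6,"ty": 1.3,"tz": 66,"rx": 0,"ry": 0,"rz": 0}
    - {"tx": 0.6,"ty": 1.3,"tz": 66,"rx": 0,"ry": 0,"rz": 0}
    - {"tx": 0.6,"ty": 1.3,"tz": 66,"rx": 0,"ry": 0,"rz": 0}
  claw: 50

```text
t: 6.1
eef_pos: [0.5946, -0.0267, 0.063]
ee_rot: [-3.141, 0.0, 1.278]
force: [0.6, 0.5, -1.9]
finger_gap: 0.057
finger_force: 64.6
```

```bash
python3 go.py .5936 -.0266 .0616 -.2932; python3 - <<'E'
from plant import arm
import cv2,numpy as np
def c(n,x,y,w=80,h=60): 
    im=arm.read_camera(n)["img"][:,:,::-1]; cv2.imwrite(f"pics/{n}1.png",im); return cv2.convertScaleAbs(cv2.resize(im[y:y+h,x:x+w],(400,300),interpolation=cv2.INTER_CUBIC),alpha=1.6)
cv2.imwrite("pics/a3.png",np.hstack([c("side",300,255),c("top",380,175)]))
E
```

```text
t 6.1 pos [ 0.595 -0.027  0.063] rot [-3.141  0.     1.278] joints [-0.045  0.457 -0.134  0.98  -0.     1.819] F [ 0.625  0.547 -1.92 ] M [-0.021 -0.007  0.011] gap 0.05698646963447395 ff 64.55536723136902
shift mm [-0.233 -1.001  1.396] rot deg [-0.034  0.019  0.032]
```

View pics/a3.png

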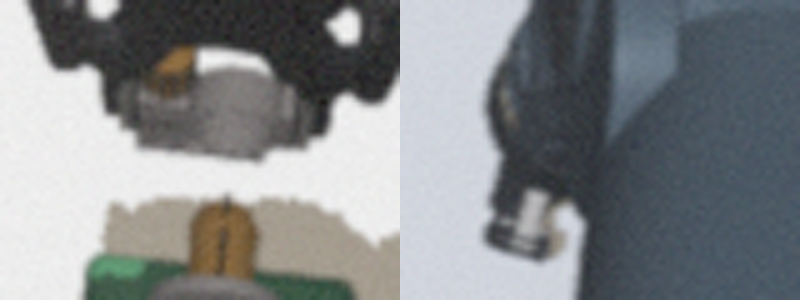

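```bash
python3 - <<'E'
from h import *
p=[.579,-.1015,-.2932]
tcp=np.array([.5945,-.0266]);yaw=-.2932;zb=.063-.0091
def bp(dy): # band origin given TCP on grip point with y offset dy
    o=w([tcp[0],tcp[1],yaw],[.00775,dy,0])[0]; return [o[0],o[1],yaw,zb]
for dy in(-.002,0,.002):
    b=bp(dy)
    print(dy,"foot corners (crop px)",((proj("side",w(b,np.array([(-.037,-.009,0),(.012,-.009,0),(-.026,0,.064)])))-[300,255]+.5)*5).round(1).tolist())
im=cv2.imread("pics/side1.png")
c=cv2.convertScaleAbs(cv2.resize(im[255:315,300:380],(800,600),interpolation=cv2.INTER_CUBIC),alpha=1.6)
wire(c,"side",band(bp(0)),10,300,255,(0,0,255));wire(c,"side",press(p),10,300,255,(255,0,0))
L=w(p,np.array([(s*r,y,.0745) for s in(1,-1) for y,r in((0,.012),(.023,.012),(.023,.0132),(.036,.009))]))
wire(c,"side",[L[:4],L[4:]],10,300,255,(255,255,0))
cv2.imwrite("pics/a4.png",c)
E
```

```text
-0.002 foot corners (crop px) [[134.6, 149.8], [263.6, 164.1], [168.2, 47.9]]
0 foot corners (crop px) [[135.2, 145.1], [264.0, 159.3], [168.8, 43.0]]
0.002 foot corners (crop px) [[135.9, 140.4], [264.4, 154.6], [169.4, 38.2]]
```

View pics/a4.png

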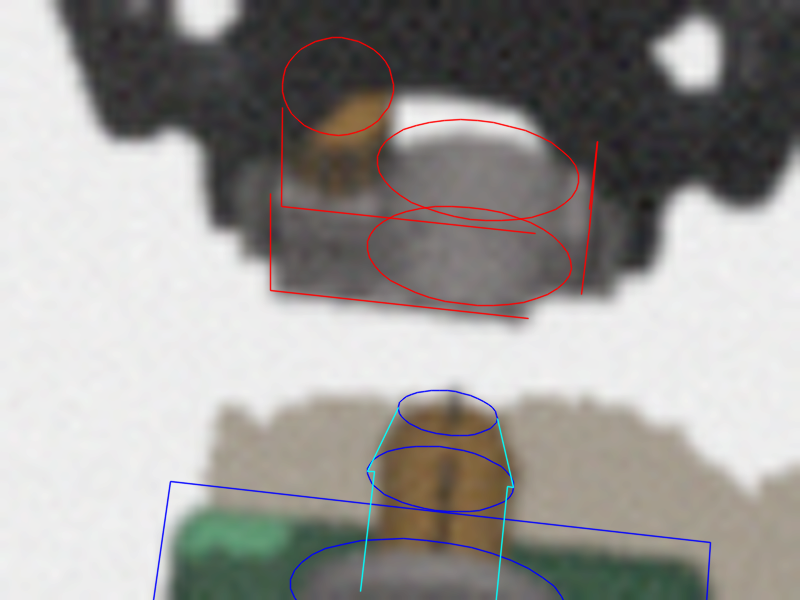

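The overlay shows the held band matching the model to about 0.5 mm. The stub appears about 1.5 mm farther to press +x than my model. Its barb is at crop x 380–517, where I predicted 370–513. I'll move up close to the tip and lower by 1 mm.

Call:
play_rows:
  increments:
    - {"tx": -6,"ty": 0,"tz": 1,"rx": 0,"ry": 0,"rz": 0}
    - {"tx": -14,"ty": 0,"tz": 1,"rx": 0,"ry": 0,"rz": 0}
    - {"tx": -20,"ty": 0,"tz": 1,"rx": 0,"ry": 0,"rz": 0}
    - {"tx": -24,"ty": 0,"tz": 1,"rx": 0,"ry": 0,"rz": 0}
    - {"tx": -24,"ty": 0,"tz": 1,"rx": 0,"ry": 0,"rz": 0}
  claw: 50

```text
t: 6.7
eef_pos: [0.5871, -0.0506, 0.0614]
ee_rot: [-3.14, 0.001, 1.277]
force: [0.6, 0.4, -1.9]
finger_gap: 0.0574
finger_force: 64.6
```

```bash
python3 - <<'E'
from h import *
from plant import arm
p=np.array([.579,-.1015,-.2932])
D=arm.read_camera("side")
P=[arm.observe()['eef_pos']]
for i in range(6): arm.read_camera("side");P.append(arm.observe()['eef_pos'])
P=np.array(P);print(P,P.mean(0),P.std(0));t=P.mean(0)
d=t[:2]-p[:2];c,s=np.cos(p[2]),np.sin(p[2])
print("grip pt in press frame mm",1e3*(c*d[0]+s*d[1]),1e3*(-s*d[0]+c*d[1]))
o=w([t[0],t[1],p[2]],[.00775,0,0])[0]; b=[o[0],o[1],p[2],t[2]-.0091]
im=np.ascontiguousarray(D["img"][:,:,::-1])
k=cv2.convertScaleAbs(cv2.resize(im[260:320,300:380],(800,600),interpolation=cv2.INTER_CUBIC),alpha=1.8)
wire(k,"side",band(b),10,300,260,(0,0,255))
q=w(p,[.0014,-.001,0])[0];p2=[q[0],q[1],p[2]]
wire(k,"side",press(p2),10,300,260,(255,0,0))
cv2.imwrite("pics/a5.png",k)
E
```

```text
[[ 0.5872 -0.0503  0.0614]
 [ 0.5873 -0.05    0.0614]
 [ 0.5873 -0.0498  0.0613]
 [ 0.5873 -0.0497  0.0613]
 [ 0.5873 -0.0496  0.0613]
 [ 0.5873 -0.0496  0.0613]
 [ 0.5873 -0.0496  0.0613]] [ 0.5873 -0.0498  0.0613] [0.0001 0.0002 0.    ]
grip pt in press frame mm -6.995309403778835 51.88765755064159
```

View pics/a5.png

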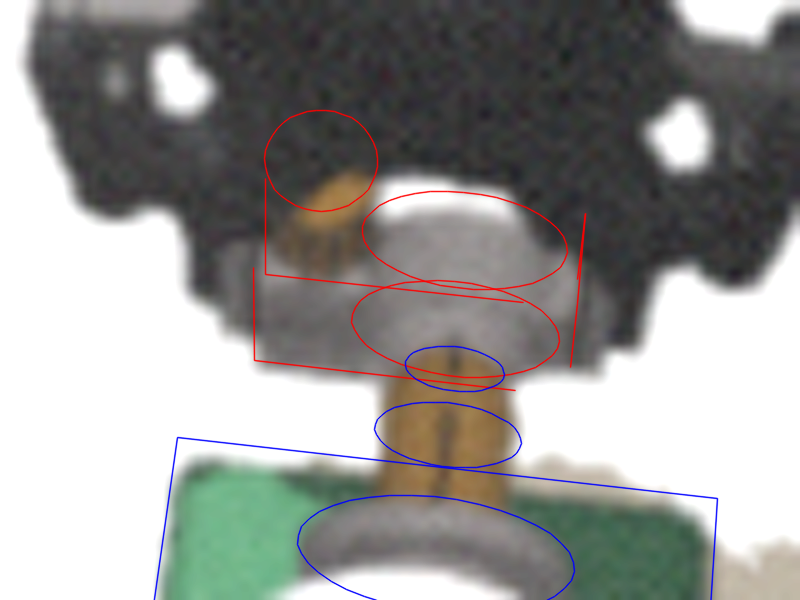

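The shifted stub model now matches: its barb spans x 375–521 and I see 380–517. The band lines up too. I'll insert gently in stages and watch the force.

Call:
play_rows:
  increments:
    - {"tx": -1,"ty": 0.4,"tz": 0,"rx": 0,"ry": 0,"rz": 0}
    - {"tx": -4,"ty": 0.4,"tz": 0,"rx": 0,"ry": 0,"rz": 0}
    - {"tx": -7,"ty": 0.4,"tz": 0,"rx": 0,"ry": 0,"rz": 0}
    - {"tx": -10,"ty": 0.4,"tz": 0,"rx": 0,"ry": 0,"rz": 0}
    - {"tx": -13,"ty": 0.4,"tz": 0,"rx": 0,"ry": 0,"rz": 0}
    - {"tx": -16,"ty": 0.4,"tz": 0,"rx": 0,"ry": 0,"rz": 0}
    - {"tx": -18,"ty": 0.4,"tz": 0,"rx": 0,"ry": 0,"rz": 0}
    - {"tx": -20,"ty": 0.4,"tz": 0,"rx": 0,"ry": 0,"rz": 0}
    - {"tx": -20,"ty": 0.4,"tz": 0,"rx": 0,"ry": 0,"rz": 0}
  claw: 50

```text
t: 7.95
eef_pos: [0.5818, -0.0693, 0.0613]
ee_rot: [-3.14, 0.001, 1.278]
force: [-0.8, 0.7, -2.2]
finger_gap: 0.0575
finger_force: 64.6
```

```bash
cat > st.py <<'E'
from h import *
from plant import arm
for i in range(4): arm.read_camera("side")
o=arm.observe();p=np.array([.579,-.1015,-.2932]);d=o['eef_pos'][:2]-p[:2];c,s=np.cos(p[2]),np.sin(p[2]);f=o['force']
print("t",o['t'],"grip in press mm",(1e3*np.array([c*d[0]+s*d[1],-s*d[0]+c*d[1],o['eef_pos'][2]])),"F press",c*f[0]+s*f[1],-s*f[0]+c*f[1],f[2],"M",o['wrist_torque'],"gap",o['finger_gap'],"rot",o['ee_rot'],"j6",o['joints'])
E
python3 st.py
```

```text
t 8.15 grip in press mm [-6.6033 31.975  61.3381] F press -0.24855059498386783 0.0937841438527861 -2.246078408252037 M [ 0.0035 -0.0106 -0.0632] gap 0.05767879586794356 rot [-3.14    0.0006  1.2779] j6 [-0.1178  0.4454 -0.1594  0.9677 -0.0003  1.7458]
```

Call:
play_rows:
  increments:
    - {"tx": -3,"ty": 0,"tz": 0,"rx": 0,"ry": 0,"rz": 0}
    - {"tx": -6,"ty": 0,"tz": 0,"rx": 0,"ry": 0,"rz": 0}
    - {"tx": -9,"ty": 0,"tz": 0,"rx": 0,"ry": 0,"rz": 0}
    - {"tx": -12,"ty": 0,"tz": 0,"rx": 0,"ry": 0,"rz": 0}
    - {"tx": -15,"ty": 0,"tz": 0,"rx": 0,"ry": 0,"rz": 0}
    - {"tx": -17,"ty": 0,"tz": 0,"rx": 0,"ry": 0,"rz": 0}
    - {"tx": -18,"ty": 0,"tz": 0,"rx": 0,"ry": 0,"rz": 0}
    - {"tx": -18,"ty": 0,"tz": 0,"rx": 0,"ry": 0,"rz": 0}
  claw: 50

```text
t: 8.95
eef_pos: [0.5767, -0.0865, 0.0614]
ee_rot: [-3.14, 0.001, 1.278]
force: [-0.1, 0.3, -3.1]
finger_gap: 0.0575
finger_force: 64.6
```

```bash
python3 st.py
```

```text
t 9.15 grip in press mm [-6.6043 13.9753 61.3568] F press -0.12736911392177452 0.30656230430257503 -1.9590806984502716 M [ 0.0014 -0.0775  0.006 ] gap 0.057268807419765345 rot [-3.14    0.0005  1.278 ] j6 [-0.1482  0.4411 -0.1668  0.9646 -0.0003  1.7154]
```

Call:
play_rows:
  increments:
    - {"tx": -1,"ty": 0,"tz": 0,"rx": 0,"ry": 0,"rz": 0}
    - {"tx": -2,"ty": 0,"tz": 0,"rx": 0,"ry": 0,"rz": 0}
    - {"tx": -3,"ty": 0,"tz": 0,"rx": 0,"ry": 0,"rz": 0}
    - {"tx": -3.5,"ty": 0,"tz": 0,"rx": 0,"ry": 0,"rz": 0}
    - {"tx": -3.5,"ty": 0,"tz": 0,"rx": 0,"ry": 0,"rz": 0}
  claw: 50

```text
t: 9.65
eef_pos: [0.5759, -0.089, 0.0614]
ee_rot: [-3.14, -0.001, 1.278]
force: [1.6, 5.4, -2.7]
finger_gap: 0.0576
finger_force: 67.1
```

```bash
python3 st.py
```

```text
t 9.85 grip in press mm [-6.5959 11.0663 61.3867] F press 0.5296774615407562 4.2636787807978065 -2.3207856909852795 M [ 0.924 -0.171  0.154] gap 0.057314194616890156 rot [-3.14   -0.0006  1.2785] j6 [-0.1538  0.4403 -0.168   0.9639  0.0009  1.7093]
```

Contact of 4 N came about 2 mm early. The 22 mm pads stick out past the 18 mm band, so the right-hand finger is meeting the flange. I'll set the band down on the base, let go, back off 5 mm and pinch it again farther out.

Call:
play_rows:
  increments:
    - {"tx": 1,"ty": 0,"tz": 0,"rx": 0,"ry": 0,"rz": 0}
    - {"tx": 1,"ty": 0,"tz": 0.7,"rx": 0,"ry": 0,"rz": 0}
    - {"tx": 1,"ty": 0,"tz": 1.4,"rx": 0,"ry": 0,"rz": 0}
    - {"tx": 1,"ty": 0,"tz": 2,"rx": 0,"ry": 0,"rz": 0}
    - {"tx": 1,"ty": 0,"tz": 2,"rx": 0,"ry": 0,"rz": 0}
  claw: 50

```text
t: 10.35
eef_pos: [0.5758, -0.0889, 0.0592]
ee_rot: [-3.14, 0.001, 1.278]
force: [0.0, 0.9, -2.4]
finger_gap: 0.0575
finger_force: 64.7
```

```bash
python3 st.py
```

```text
t 10.55 grip in press mm [-6.6463 11.2446 59.3261] F press 0.8171460977890551 0.7070832431641654 -2.175905052071381 M [-0.0204 -0.0291  0.0514] gap 0.05758115455621279 rot [-3.1399  0.0008  1.2777] j6 [-0.1527  0.4424 -0.1705  0.9597 -0.0006  1.7112]
```

Call:
play_rows:
  increments:
    - {"tx": 0,"ty": 0,"tz": 0,"rx": 0,"ry": 0,"rz": 0}
    - {"tx": 0,"ty": 0,"tz": 0,"rx": 0,"ry": 0,"rz": 0}
    - {"tx": 0,"ty": 0,"tz": 0,"rx": 0,"ry": 0,"rz": 0}
    - {"tx": 0,"ty": 0,"tz": 0,"rx": 0,"ry": 0,"rz": 0}
    - {"tx": 2,"ty": 0,"tz": 0,"rx": 0,"ry": 0,"rz": 0}
    - {"tx": 4,"ty": 0,"tz": 0,"rx": 0,"ry": 0,"rz": 0}
    - {"tx": 5,"ty": 0,"tz": 0,"rx": 0,"ry": 0,"rz": 0}
    - {"tx": 5,"ty": 0,"tz": 0,"rx": 0,"ry": 0,"rz": 0}
  claw: 80

```text
t: 11.35
eef_pos: [0.5774, -0.0837, 0.0593]
ee_rot: [-3.14, 0.001, 1.278]
force: [-0.1, -0.2, -0.3]
finger_gap: 0.08
finger_force: 0.0
```

Call:
play_rows:
  increments:
    - {"tx": 0,"ty": 0,"tz": 0,"rx": 0,"ry": 0,"rz": 0}
    - {"tx": 0,"ty": 0,"tz": 0,"rx": 0,"ry": 0,"rz": 0}
    - {"tx": 0,"ty": 0,"tz": 0,"rx": 0,"ry": 0,"rz": 0}
    - {"tx": 0,"ty": 0,"tz": 0,"rx": 0,"ry": 0,"rz": 0}
    - {"tx": 0,"ty": 0,"tz": 0,"rx": 0,"ry": 0,"rz": 0}
    - {"tx": 0,"ty": 0,"tz": 0,"rx": 0,"ry": 0,"rz": 0}
  claw: 50

```text
t: 11.95
eef_pos: [0.5775, -0.0839, 0.0597]
ee_rot: [-3.14, 0.0, 1.278]
force: [-1.9, 0.7, 5.9]
finger_gap: 0.0572
finger_force: 64.7
```

```bash
python3 st.py
```

```text
t 12.15 grip in press mm [-6.5325 16.3681 59.6977] F press -1.6719128094656468 0.4065774079039188 5.068856351701079 M [ 0.1516  0.2492 -0.0076] gap 0.05726698782449101 rot [-3.1403  0.0005  1.2778] j6 [-0.1442  0.443  -0.1684  0.9607 -0.0003  1.7196]
```

Call:
play_rows:
  increments:
    - {"tx": 0,"ty": 0,"tz": -1,"rx": 0,"ry": 0,"rz": 0}
    - {"tx": -0.7,"ty": 0,"tz": -1,"rx": 0,"ry": 0,"rz": 0}
    - {"tx": -1.4,"ty": 0,"tz": -1,"rx": 0,"ry": 0,"rz": 0}
    - {"tx": -2,"ty": 0,"tz": -1,"rx": 0,"ry": 0,"rz": 0}
    - {"tx": -2,"ty": 0,"tz": -1,"rx": 0,"ry": 0,"rz": 0}
  claw: 50

```text
t: 12.65
eef_pos: [0.5767, -0.0855, 0.06]
ee_rot: [-3.139, -0.0, 1.278]
force: [-0.5, 3.8, -3.9]
finger_gap: 0.0576
finger_force: 64.5
```

```bash
python3 st.py
```

```text
t 12.85 grip in press mm [-6.8584 14.6714 60.118 ] F press -1.0322755154914307 3.821455623417568 -4.353244053194144 M [ 0.8999 -0.1191  0.1223] gap 0.0575733936422778 rot [-3.1394  0.0001  1.2782] j6 [-0.1472  0.4423 -0.1683  0.9624  0.0002  1.7162]
```

Call:
play_rows:
  increments:
    - {"tx": -0.4,"ty": 0,"tz": 0,"rx": 0,"ry": 0,"rz": 0}
    - {"tx": -0.8,"ty": 0,"tz": 0,"rx": 0,"ry": 0,"rz": 0}
    - {"tx": -0.8,"ty": 0,"tz": 0,"rx": 0,"ry": 0,"rz": 0}
  claw: 50

```text
t: 13.15
eef_pos: [0.5766, -0.0855, 0.0601]
ee_rot: [-3.139, -0.001, 1.279]
force: [1.9, 7.0, -5.9]
finger_gap: 0.0573
finger_force: 64.8
```

```bash
python3 st.py; python3 - <<'E'
from plant import arm
import cv2,numpy as np
def c(n,x,y,w=64,h=96): 
    im=arm.read_camera(n)["img"][:,:,::-1]; cv2.imwrite(f"pics/{n}2.png",im); return cv2.convertScaleAbs(cv2.resize(im[y:y+h,x:x+w],(400,600),interpolation=cv2.INTER_CUBIC),alpha=1.8)
cv2.imwrite("pics/a6.png",np.hstack([c("side",312,250),c("top",405,165)]))
E
```

```text
t 13.35 grip in press mm [-6.8617 14.6334 60.158 ] F press -0.8380192929888142 8.10172636724886 -5.432872561454619 M [ 1.6235 -0.322   0.2118] gap 0.05728502349611351 rot [-3.1394 -0.0013  1.2789] j6 [-0.148   0.4422 -0.1685  0.9622  0.0016  1.7147]
```

The band hit a firm stop at 8 N with no further travel, and its bore centre works out at about 9 mm, so it's against the flange. I'll relax the push, set it down, open and rise.

Call:
play_rows:
  increments:
    - {"tx": 0.8,"ty": 0,"tz": 0.5,"rx": 0,"ry": 0,"rz": 0}
    - {"tx": 0.9,"ty": 0,"tz": 1,"rx": 0,"ry": 0,"rz": 0}
    - {"tx": 0.9,"ty": 0,"tz": 1,"rx": 0,"ry": 0,"rz": 0}
  claw: 50

```text
t: 13.75
eef_pos: [0.5769, -0.0855, 0.0597]
ee_rot: [-3.14, 0.0, 1.278]
force: [-1.6, 5.4, 1.3]
finger_gap: 0.0573
finger_force: 65.5
```

Call:
play_rows:
  increments:
    - {"tx": 0,"ty": 0,"tz": 0,"rx": 0,"ry": 0,"rz": 0}
    - {"tx": 0,"ty": 0,"tz": 0,"rx": 0,"ry": 0,"rz": 0}
    - {"tx": 0,"ty": 0,"tz": 0,"rx": 0,"ry": 0,"rz": 0}
    - {"tx": 0,"ty": 0,"tz": 0,"rx": 0,"ry": 0,"rz": 0}
    - {"tx": 0,"ty": 0,"tz": 0,"rx": 0,"ry": 0,"rz": 0}
    - {"tx": 0,"ty": 0,"tz": -10,"rx": 0,"ry": 0,"rz": 0}
    - {"tx": 0,"ty": 0,"tz": -30,"rx": 0,"ry": 0,"rz": 0}
    - {"tx": 0,"ty": 0,"tz": -60,"rx": 0,"ry": 0,"rz": 0}
    - {"tx": 0,"ty": 0,"tz": -85,"rx": 0,"ry": 0,"rz": 0}
    - {"tx": 0,"ty": 0,"tz": -95,"rx": 0,"ry": 0,"rz": 0}
    - {"tx": 0,"ty": 0,"tz": -95,"rx": 0,"ry": 0,"rz": 0}
  claw: 80

```text
t: 14.85
eef_pos: [0.5779, -0.0859, 0.156]
ee_rot: [3.14, 0.0, 1.278]
force: [1.1, -0.5, -1.5]
finger_gap: 0.08
finger_force: 0.0
```

```bash
python3 st.py; python3 - <<'E'
from h import *
from plant import arm
D=arm.read_camera("side");im=np.ascontiguousarray(D["img"][:,:,::-1]);cv2.imwrite("pics/side3.png",im)
p=np.array([.579,-.1015,-.2932])
# band home: bore at press (1.2..1.4mm, 8-9mm), underside .05
q=w(p,[.0012,.0087,0])[0];b=[q[0],q[1],p[2],.05]
k=cv2.convertScaleAbs(cv2.resize(im[260:320,300:380],(800,600),interpolation=cv2.INTER_CUBIC),alpha=1.8)
wire(k,"side",band(b),10,300,260,(0,0,255));cv2.imwrite("pics/a7.png",k)
print("screw expected",w(b,[-.026,0,.064]))
E
```

```text
t 15.05 grip in press mm [ -7.2417  14.4221 152.9895] F press 0.09308286887120476 0.286535675097597 0.27605934741578647 M [-0.0063 -0.0031  0.0076] gap 0.0798819429716429 rot [-3.1378  0.001   1.2778] j6 [-0.1473  0.3738 -0.0212  1.1797 -0.0004  1.7165]
screw expected [[ 0.5578 -0.086   0.114 ]]
```

View pics/a7.png

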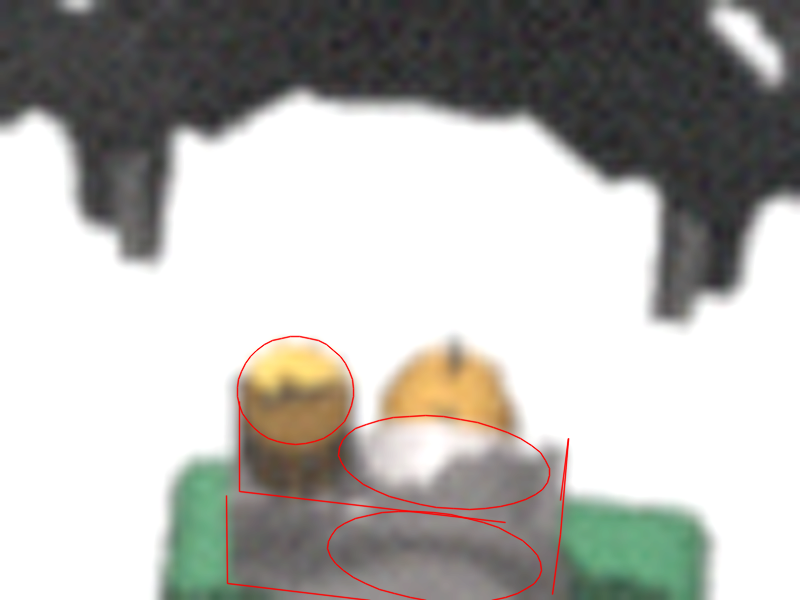

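The band sits on the stub: its screw head is at crop (295,398) against a predicted (295,391), and the ring covers the flange. Next I'll centre over the screw and unwind the wrist by 180°, so one clockwise sweep is enough.

Call:
play_rows:
  increments:
    - {"tx": -1.5,"ty": -4,"tz": 0,"rx": 0,"ry": 0,"rz": -8}
    - {"tx": -3,"ty": -9,"tz": 0,"rx": 0,"ry": 0,"rz": -16}
    - {"tx": -4,"ty": -13,"tz": 0,"rx": 0,"ry": 0,"rz": -24}
    - {"tx": -5,"ty": -16,"tz": 0,"rx": 0,"ry": 0,"rz": -32}
    - {"tx": -5.7,"ty": -17.7,"tz": 0,"rx": 0,"ry": 0,"rz": -40}
    - {"tx": -5.7,"ty": -17.7,"tz": 0,"rx": 0,"ry": 0,"rz": -48}
    - {"tx": -5.7,"ty": -17.7,"tz": 0,"rx": 0,"ry": 0,"rz": -56}
    - {"tx": -5.7,"ty": -17.7,"tz": 0,"rx": 0,"ry": 0,"rz": -64}
    - {"tx": -5.7,"ty": -17.7,"tz": 0,"rx": 0,"ry": 0,"rz": -72}
    - {"tx": -5.7,"ty": -17.7,"tz": 0,"rx": 0,"ry": 0,"rz": -80}
    - {"tx": -5.7,"ty": -17.7,"tz": 0,"rx": 0,"ry": 0,"rz": -88}
    - {"tx": -5.7,"ty": -17.7,"tz": 0,"rx": 0,"ry": 0,"rz": -90}
  claw: 50

```text
t: 16.3
eef_pos: [0.5579, -0.086, 0.1533]
ee_rot: [-3.141, -0.003, 2.854]
force: [0.3, 0.1, -1.1]
finger_gap: 0.0499
finger_force: 0.0
```

Call:
play_rows:
  increments:
    - {"tx": 0,"ty": 0,"tz": 0,"rx": 0,"ry": 0,"rz": -8}
    - {"tx": 0,"ty": 0,"tz": 0,"rx": 0,"ry": 0,"rz": -16}
    - {"tx": 0,"ty": 0,"tz": 0,"rx": 0,"ry": 0,"rz": -24}
    - {"tx": 0,"ty": 0,"tz": 0,"rx": 0,"ry": 0,"rz": -32}
    - {"tx": 0,"ty": 0,"tz": 0,"rx": 0,"ry": 0,"rz": -40}
    - {"tx": 0,"ty": 0,"tz": 0,"rx": 0,"ry": 0,"rz": -48}
    - {"tx": 0,"ty": 0,"tz": 0,"rx": 0,"ry": 0,"rz": -56}
    - {"tx": 0,"ty": 0,"tz": 0,"rx": 0,"ry": 0,"rz": -64}
    - {"tx": 0,"ty": 0,"tz": 0,"rx": 0,"ry": 0,"rz": -72}
    - {"tx": 0,"ty": 0,"tz": 0,"rx": 0,"ry": 0,"rz": -80}
    - {"tx": 0,"ty": 0,"tz": 0,"rx": 0,"ry": 0,"rz": -88}
    - {"tx": 0,"ty": 0,"tz": 0,"rx": 0,"ry": 0,"rz": -90}
  claw: 50

```text
t: 17.5
eef_pos: [0.5579, -0.086, 0.1533]
ee_rot: [3.138, -0.001, -1.859]
force: [0.7, 0.0, -0.2]
finger_gap: 0.0504
finger_force: 0.0
```

```bash
python3 st.py; python3 go.py .5578 -.086 .099 2.8484
```

```text
t 17.7 grip in press mm [-24.4494   8.7685 153.731 ] F press -0.7501894401798745 -0.8847620596744955 0.009854499307549985 M [0.04   0.032  0.0049] gap 0.049745289326248436 rot [ 3.1389 -0.0008 -1.8652] j6 [-0.1528  0.3431 -0.0664  1.1641 -0.0004 -1.4292]
t 17.7 pos [ 0.558 -0.086  0.154] rot [ 3.139 -0.001 -1.865] joints [-0.153  0.343 -0.066  1.164 -0.    -1.429] F [-0.974 -0.63   0.01 ] M [0.04  0.032 0.005] gap 0.049745289326248436 ff 0.0
shift mm [ 0.016  0.177 54.732] rot deg [ 0.156 -0.043 -0.068]
```

Call:
play_rows:
  increments:
    - {"tx": 0,"ty": 0.3,"tz": 15,"rx": 0,"ry": 0,"rz": 0}
    - {"tx": 0,"ty": 0.3,"tz": 30,"rx": 0,"ry": 0,"rz": 0}
    - {"tx": 0,"ty": 0.3,"tz": 42,"rx": 0.1,"ry": 0,"rz": 0}
    - {"tx": 0,"ty": 0.3,"tz": 50,"rx": 0.1,"ry": 0,"rz": 0}
    - {"tx": 0,"ty": 0.3,"tz": 54,"rx": 0.1,"ry": 0,"rz": 0}
    - {"tx": 0,"ty": 0.3,"tz": 54.5,"rx": 0.1,"ry": 0,"rz": 0}
    - {"tx": 0,"ty": 0.3,"tz": 54.5,"rx": 0.1,"ry": 0,"rz": 0}
  claw: 50

```text
t: 18.4
eef_pos: [0.5583, -0.086, 0.1002]
ee_rot: [-3.141, -0.001, -1.864]
force: [-0.3, 0.3, 0.6]
finger_gap: 0.0497
finger_force: 0.0
```

Call:
play_rows:
  increments:
    - {"tx": 0,"ty": 0,"tz": 0,"rx": 0,"ry": 0,"rz": 0}
    - {"tx": 0,"ty": 0,"tz": 0,"rx": 0,"ry": 0,"rz": 0}
    - {"tx": 0,"ty": 0,"tz": 0,"rx": 0,"ry": 0,"rz": 0}
    - {"tx": 0,"ty": 0,"tz": 0,"rx": 0,"ry": 0,"rz": 0}
    - {"tx": 0,"ty": 0,"tz": 0,"rx": 0,"ry": 0,"rz": 0}
    - {"tx": 0,"ty": 0,"tz": 0,"rx": 0,"ry": 0,"rz": 0}
    - {"tx": 0,"ty": 0,"tz": 0,"rx": 0,"ry": 0,"rz": 0}
  claw: 14

```text
t: 19.1
eef_pos: [0.5581, -0.086, 0.1004]
ee_rot: [-3.141, -0.0, -1.864]
force: [-2.7, 0.5, 6.0]
finger_gap: 0.0172
finger_force: 58.7
```

```bash
python3 st.py
```

```text
t 19.3 grip in press mm [-24.4575   8.8242 100.3583] F press -2.3936468741133594 -0.5009459305898776 4.619529861114346 M [0.0886 0.3237 0.0016] gap 0.017392772229029158 rot [-3.1409 -0.0005 -1.8638] j6 [-0.1525  0.3779 -0.1589  1.0333 -0.0006 -1.4304]
```

The screw is gripped. I'll turn it clockwise, with the first 56° safely below the earliest possible touch.

Call:
play_rows:
  increments:
    - {"tx": 0,"ty": 0,"tz": -0.4,"rx": 0,"ry": 0,"rz": 4}
    - {"tx": 0,"ty": 0,"tz": -0.4,"rx": 0,"ry": 0,"rz": 10}
    - {"tx": 0,"ty": 0,"tz": -0.4,"rx": 0,"ry": 0,"rz": 17}
    - {"tx": 0,"ty": 0,"tz": -0.4,"rx": 0,"ry": 0,"rz": 24}
    - {"tx": 0,"ty": 0,"tz": -0.4,"rx": 0,"ry": 0,"rz": 31}
    - {"tx": 0,"ty": 0,"tz": -0.4,"rx": 0,"ry": 0,"rz": 38}
    - {"tx": 0,"ty": 0,"tz": -0.4,"rx": 0,"ry": 0,"rz": 45}
    - {"tx": 0,"ty": 0,"tz": -0.4,"rx": 0,"ry": 0,"rz": 52}
    - {"tx": 0,"ty": 0,"tz": -0.4,"rx": 0,"ry": 0,"rz": 56}
    - {"tx": 0,"ty": 0,"tz": -0.4,"rx": 0,"ry": 0,"rz": 56}
  claw: 14

```text
t: 20.3
eef_pos: [0.5581, -0.0849, 0.1005]
ee_rot: [3.14, 0.001, -2.843]
force: [-1.1, 4.0, 3.6]
finger_gap: 0.0172
finger_force: 58.9
```

```bash
cat > tq.py <<'E'
from h import *
from plant import arm
O=[]
for i in range(5): arm.read_camera("side");O.append(arm.observe())
o=O[-1];p=np.array([.579,-.1015,-.2932]);d=o['eef_pos'][:2]-p[:2];c,s=np.cos(p[2]),np.sin(p[2])
f=np.mean([x['force'] for x in O[1:]],0);m=np.array([x['wrist_torque'] for x in O])
print("t",o['t'],"press mm",1e3*(c*d[0]+s*d[1]),1e3*(-s*d[0]+c*d[1]),"F press",c*f[0]+s*f[1],-s*f[0]+c*f[1],f[2],"Mz",m[:,2],"M",m[1:].mean(0),"gap",o['finger_gap'],"yaw",o['ee_rot'][2],"j6",o['joints'][5], "tau6",[round(x['joint_torque'][5],3) for x in O])
E
python3 tq.py
```

```text
t 20.55 press mm -24.83619239775326 9.673780690186822 F press -2.5120650553364863 4.773440644735915 3.712817428688117 Mz [0.1113 0.0561 0.1642 0.1068 0.1217] M [1.2478 0.2171 0.1122] gap 0.01751565275799997 yaw -2.83998848981855 j6 -0.4534948602675012 tau6 [np.float64(0.449), np.float64(0.236), np.float64(0.151), np.float64(0.128), np.float64(0.123)]
```

Call:
play_rows:
  increments:
    - {"tx": 0.5,"ty": -0.75,"tz": 0,"rx": 0,"ry": 0,"rz": 4}
    - {"tx": 0.5,"ty": -0.75,"tz": 0,"rx": 0,"ry": 0,"rz": 8}
    - {"tx": 0.5,"ty": -0.75,"tz": 0,"rx": 0,"ry": 0,"rz": 12}
    - {"tx": 0.5,"ty": -0.75,"tz": 0,"rx": 0,"ry": 0,"rz": 14}
    - {"tx": 0.5,"ty": -0.75,"tz": 0,"rx": 0,"ry": 0,"rz": 14}
  claw: 14

```text
t: 21.05
eef_pos: [0.5579, -0.0855, 0.1004]
ee_rot: [3.14, 0.0, -3.085]
force: [-1.1, 6.9, 4.1]
finger_gap: 0.0171
finger_force: 59.1
```

```bash
python3 tq.py
```

```text
t 21.3 press mm -24.864803020372033 9.123199282282034 F press -3.0637481336886454 6.660173959969259 4.390055592945844 Mz [0.1485 0.2129 0.1706 0.1503 0.0959] M [1.6795 0.1833 0.1574] gap 0.017241690035129983 yaw -3.084042395332512 j6 -0.210792133929936 tau6 [np.float64(0.331), np.float64(0.205), np.float64(0.17), np.float64(0.162), np.float64(0.161)]
```

Call:
play_rows:
  increments:
    - {"tx": 0,"ty": 0,"tz": 0,"rx": 0,"ry": 0,"rz": 3}
    - {"tx": 0,"ty": 0,"tz": 0,"rx": 0,"ry": 0,"rz": 6}
    - {"tx": 0,"ty": 0,"tz": 0,"rx": 0,"ry": 0,"rz": 8}
    - {"tx": 0,"ty": 0,"tz": 0,"rx": 0,"ry": 0,"rz": 8}
    - {"tx": 0,"ty": 0,"tz": 0,"rx": 0,"ry": 0,"rz": 8}
  claw: 14

```text
t: 21.8
eef_pos: [0.5579, -0.0856, 0.1005]
ee_rot: [3.14, 0.0, 3.059]
force: [-0.4, 6.9, 4.7]
finger_gap: 0.0173
finger_force: 59.1
```

```bash
python3 tq.py
```

```text
t 22.05 press mm -24.836829422905602 9.070961092272901 F press -2.902295476974201 5.627098310661991 3.870172184991908 Mz [0.1889 0.1627 0.1822 0.1724 0.1748] M [1.5763 0.1608 0.173 ] gap 0.017536118867944973 yaw 3.0594339042594787 j6 -0.0711239032249183 tau6 [np.float64(0.168), np.float64(0.16), np.float64(0.159), np.float64(0.159), np.float64(0.159)]
```

Call:
play_rows:
  increments:
    - {"tx": 0,"ty": 0,"tz": 0,"rx": 0,"ry": 0,"rz": 4}
    - {"tx": 0,"ty": 0,"tz": 0,"rx": 0,"ry": 0,"rz": 8}
    - {"tx": 0,"ty": 0,"tz": 0,"rx": 0,"ry": 0,"rz": 12}
    - {"tx": 0,"ty": 0,"tz": 0,"rx": 0,"ry": 0,"rz": 12}
    - {"tx": 0,"ty": 0,"tz": 0,"rx": 0,"ry": 0,"rz": 12}
  claw: 14

```text
t: 22.55
eef_pos: [0.5579, -0.0858, 0.1005]
ee_rot: [3.14, -0.0, 2.85]
force: [-0.0, 6.2, 3.9]
finger_gap: 0.0174
finger_force: 59.1
```

```bash
python3 tq.py
```

```text
t 22.8 press mm -24.76523926575972 8.89633609957222 F press -2.6205669691323603 5.481100214909872 3.5326421059623367 Mz [0.0996 0.1846 0.1948 0.1892 0.1546] M [1.3874 0.1462 0.1808] gap 0.017168298561661688 yaw 2.8499223987571827 j6 0.1382670770307308 tau6 [np.float64(0.157), np.float64(0.141), np.float64(0.138), np.float64(0.138), np.float64(0.138)]
```

Call:
play_rows:
  increments:
    - {"tx": 0,"ty": 0,"tz": 0,"rx": 0,"ry": 0,"rz": 4}
    - {"tx": 0,"ty": 0,"tz": 0,"rx": 0,"ry": 0,"rz": 8}
    - {"tx": 0,"ty": 0,"tz": 0,"rx": 0,"ry": 0,"rz": 12}
    - {"tx": 0,"ty": 0,"tz": 0,"rx": 0,"ry": 0,"rz": 12}
    - {"tx": 0,"ty": 0,"tz": 0,"rx": 0,"ry": 0,"rz": 12}
  claw: 14

```text
t: 23.3
eef_pos: [0.5578, -0.0859, 0.1005]
ee_rot: [3.14, -0.0, 2.64]
force: [-1.5, 5.5, 3.7]
finger_gap: 0.0173
finger_force: 59.1
```

```bash
python3 tq.py
```

```text
t 23.55 press mm -24.81163085977834 8.790597118053457 F press -2.861471934613557 5.11748349129919 3.7458819414947935 Mz [0.0675 0.1063 0.1052 0.0878 0.1089] M [1.3101 0.1993 0.1021] gap 0.017294894676898133 yaw 2.6402840620151213 j6 0.3478070661407256 tau6 [np.float64(0.118), np.float64(0.102), np.float64(0.098), np.float64(0.098), np.float64(0.098)]
```

Call:
play_rows:
  increments:
    - {"tx": 0,"ty": 0,"tz": 0,"rx": 0,"ry": 0,"rz": 4}
    - {"tx": 0,"ty": 0,"tz": 0,"rx": 0,"ry": 0,"rz": 8}
    - {"tx": 0,"ty": 0,"tz": 0,"rx": 0,"ry": 0,"rz": 12}
    - {"tx": 0,"ty": 0,"tz": 0,"rx": 0,"ry": 0,"rz": 12}
    - {"tx": 0,"ty": 0,"tz": 0,"rx": 0,"ry": 0,"rz": 12}
  claw: 14

```text
t: 24.05
eef_pos: [0.5575, -0.0858, 0.1004]
ee_rot: [3.141, -0.001, 2.431]
force: [-2.4, 7.1, 5.5]
finger_gap: 0.0171
finger_force: 59.2
```

```bash
python3 tq.py
```

```text
t 24.3 press mm -25.116790905007274 8.801275179601616 F press -4.372472312558249 5.047786551003455 4.972597338900431 Mz [0.0445 0.0451 0.1046 0.0449 0.0717] M [1.3909 0.4479 0.0666] gap 0.017549768452964683 yaw 2.430899590087202 j6 0.5572581443276303 tau6 [np.float64(0.102), np.float64(0.088), np.float64(0.085), np.float64(0.084), np.float64(0.084)]
```

Call:
play_rows:
  increments:
    - {"tx": 0.45,"ty": -0.2,"tz": -0.3,"rx": 0,"ry": 0,"rz": 3}
    - {"tx": 0.45,"ty": -0.2,"tz": -0.3,"rx": 0,"ry": 0,"rz": 6}
    - {"tx": 0.45,"ty": -0.2,"tz": -0.3,"rx": 0,"ry": 0,"rz": 9}
    - {"tx": 0.45,"ty": -0.2,"tz": -0.3,"rx": 0,"ry": 0,"rz": 9}
    - {"tx": 0.45,"ty": -0.2,"tz": -0.3,"rx": 0,"ry": 0,"rz": 9}
  claw: 14

```text
t: 24.8
eef_pos: [0.5574, -0.0857, 0.1005]
ee_rot: [3.141, -0.001, 2.274]
force: [-1.0, 5.9, 1.8]
finger_gap: 0.0175
finger_force: 58.8
```

```bash
python3 tq.py
```

```text
t 25.05 press mm -25.26158332237674 8.851225657193849 F press -1.8634393908386309 4.8595505676903565 1.6971509809842968 Mz [0.105  0.1565 0.1421 0.1189 0.1733] M [1.3183 0.0008 0.1477] gap 0.017164022220901135 yaw 2.2738597735471413 j6 0.7143999381249999 tau6 [np.float64(0.138), np.float64(0.128), np.float64(0.125), np.float64(0.125), np.float64(0.125)]
```

Call:
play_rows:
  increments:
    - {"tx": 0,"ty": 0,"tz": 0,"rx": 0,"ry": 0,"rz": 2}
    - {"tx": 0,"ty": 0,"tz": 0,"rx": 0,"ry": 0,"rz": 4}
    - {"tx": 0,"ty": 0,"tz": 0,"rx": 0,"ry": 0,"rz": 6}
    - {"tx": 0,"ty": 0,"tz": 0,"rx": 0,"ry": 0,"rz": 6}
    - {"tx": 0,"ty": 0,"tz": 0,"rx": 0,"ry": 0,"rz": 6}
  claw: 14

```text
t: 25.55
eef_pos: [0.5574, -0.0856, 0.1005]
ee_rot: [3.141, -0.001, 2.169]
force: [-0.7, 5.9, 1.3]
finger_gap: 0.0174
finger_force: 58.8
```

```bash
python3 tq.py
```

```text
t 25.8 press mm -25.238064785811098 8.927445367920846 F press -1.432555497811119 5.669102000707242 1.863131004849176 Mz [0.159  0.1616 0.1858 0.2184 0.1664] M [ 1.3626 -0.0327  0.183 ] gap 0.01740559779848535 yaw 2.1692678745684146 j6 0.8190594456051471 tau6 [np.float64(0.186), np.float64(0.179), np.float64(0.178), np.float64(0.178), np.float64(0.178)]
```

Call:
play_rows:
  increments:
    - {"tx": 0,"ty": 0,"tz": 0,"rx": 0,"ry": 0,"rz": 1}
    - {"tx": 0,"ty": 0,"tz": 0,"rx": 0,"ry": 0,"rz": 2}
    - {"tx": 0,"ty": 0,"tz": 0,"rx": 0,"ry": 0,"rz": 3}
    - {"tx": 0,"ty": 0,"tz": 0,"rx": 0,"ry": 0,"rz": 4}
    - {"tx": 0,"ty": 0,"tz": 0,"rx": 0,"ry": 0,"rz": 5}
    - {"tx": 0,"ty": 0,"tz": 0,"rx": 0,"ry": 0,"rz": 5}
    - {"tx": 0,"ty": 0,"tz": 0,"rx": 0,"ry": 0,"rz": 5}
    - {"tx": 0,"ty": 0,"tz": 0,"rx": 0,"ry": 0,"rz": 5}
  claw: 14

```text
t: 26.6
eef_pos: [0.5575, -0.0856, 0.1005]
ee_rot: [3.141, -0.001, 2.082]
force: [0.0, 5.5, 1.6]
finger_gap: 0.0171
finger_force: 58.8
```

```bash
python3 tq.py
```

```text
t 26.85 press mm -25.191640880645267 9.007267191401494 F press -1.6271306742905636 6.295595437113598 1.2190699767987447 Mz [0.2404 0.2186 0.1907 0.2297 0.2361] M [ 1.4089 -0.0872  0.2188] gap 0.017277148000308575 yaw 2.082152902327933 j6 0.9062652458305306 tau6 [np.float64(0.233), np.float64(0.232), np.float64(0.233), np.float64(0.233), np.float64(0.233)]
```

The held torque has settled at about 0.22–0.23 N·m, which is snug. I'll let go and rise clear.

Call:
play_rows:
  increments:
    - {"tx": 0,"ty": 0,"tz": 0,"rx": 0,"ry": 0,"rz": 0}
    - {"tx": 0,"ty": 0,"tz": 0,"rx": 0,"ry": 0,"rz": 0}
    - {"tx": 0,"ty": 0,"tz": 0,"rx": 0,"ry": 0,"rz": 0}
    - {"tx": 0,"ty": 0,"tz": 0,"rx": 0,"ry": 0,"rz": 0}
    - {"tx": 0,"ty": 0,"tz": -10,"rx": 0,"ry": 0,"rz": 0}
    - {"tx": 0,"ty": 0,"tz": -25,"rx": 0,"ry": 0,"rz": 0}
    - {"tx": 0,"ty": 0,"tz": -50,"rx": 0,"ry": 0,"rz": 0}
    - {"tx": 0,"ty": 0,"tz": -75,"rx": 0,"ry": 0,"rz": 0}
    - {"tx": 0,"ty": 0,"tz": -85,"rx": 0,"ry": 0,"rz": 0}
    - {"tx": 0,"ty": 0,"tz": -85,"rx": 0,"ry": 0,"rz": 0}
  claw: 45

```text
t: 27.85
eef_pos: [0.5582, -0.0869, 0.1872]
ee_rot: [3.14, 0.002, 2.081]
force: [-0.3, 1.3, 0.4]
finger_gap: 0.0451
finger_force: 0.0
```

```bash
python3 tq.py; python3 - <<'E'
from h import *
from plant import arm
im=np.ascontiguousarray(arm.read_camera("side")["img"][:,:,::-1]);cv2.imwrite("pics/side4.png",im)
# numeric comparison of screw top (bright brass) before tightening and now
for n in("side3","side4"):
    c=cv2.resize(cv2.imread(f"pics/{n}.png")[285:312,318:340],None,fx=8,fy=8,interpolation=cv2.INTER_CUBIC);h=cv2.cvtColor(c,cv2.COLOR_BGR2HSV)
    m=((h[...,0]>8)&(h[...,0]<32)&(h[...,1]>90)).astype(np.uint8);k,l,st,ce=cv2.connectedComponentsWithStats(m);i=1+st[1:,4].argmax();print(n,ce[i]/8+[318,285],st[i]/8)
# undisturbed things: change from first picture
a0=cv2.imread("pics/side0.png")
for nm,(x,y) in dict(bell=(255,152),vialb=(378,183),viala=(246,265),lid=(415,241)).items():
    print(nm,np.abs(im[y-15:y+15,x-15:x+15].astype(int)-a0[y-15:y+15,x-15:x+15]).mean())
E
```

```text
t 28.1 press mm -25.687368376306562 7.834530448495882 F press -0.08364168881397413 0.10581224082596816 -0.26396250793585185 Mz [ 0.0264  0.0027 -0.01   -0.019   0.0867] M [ 0.0057 -0.005   0.0151] gap 0.04511166814210082 yaw 2.0806856468273076 j6 0.9069720696991388 tau6 [np.float64(-0.0), np.float64(-0.0), np.float64(-0.0), np.float64(-0.0), np.float64(-0.0)]
side3 [329.5462 300.4061] [  6.5     9.875  10.125  12.375 718.5  ]
side4 [329.507  300.9715] [  6.     10.125  10.875  12.5   757.625]
bell 22.464074074074073
vialb 35.42148148148148
viala 22.633703703703702
lid 18.065555555555555
```

```bash
python3 - <<'E'
import cv2,numpy as np
a=cv2.imread("pics/side4.png");a0=cv2.imread("pics/side0.png")
for nm,(x,y) in dict(bell=(255,152),vialb=(378,183),viala=(246,265),lid=(415,241)).items():
    t=a0[y-15:y+15,x-17:x+17];r=cv2.matchTemplate(a[y-21:y+21,x-23:x+23],t,cv2.TM_CCOEFF_NORMED);_,v,_,l=cv2.minMaxLoc(r);print(nm,round(v,3),l[0]-6,l[1]-6)
c=lambda x,y,w,h:cv2.convertScaleAbs(cv2.resize(a[y:y+h,x:x+w],(400,600),interpolation=cv2.INTER_CUBIC),alpha=1.6)
cv2.imwrite("pics/fin.png",np.hstack([c(312,262,48,72),c(230,130,220,200)]))
E
```

```text
bell 0.996 0 0
vialb 0.363 0 0
viala 0.998 0 0
lid 0.982 0 0
```

View pics/fin.png

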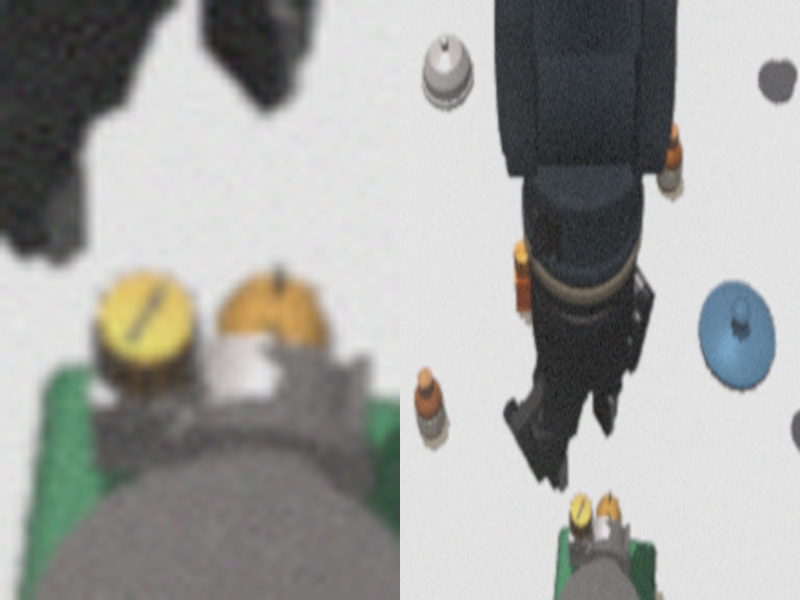

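The band sits on the stub against the flange with its screw at crop (147,317), and the gripper is clear. The bell, lid and vial at lower left haven't moved. The other vial is partly hidden by the arm but still standing where it was.

```bash
python3 -c "
from plant import arm
print(arm.hand_in())"
```

```text
the job is handed in; nothing more can be done
None
```

I handed the job in at about 28 s: the band is on the stub against the flange, the screw held about 0.22–0.23 N·m (snug) before I let go, and the gripper is clear; the vials, lid and bell look undisturbed in the last picture, though the arm partly hid one vial.

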